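Feed one ferrite core and nudge it into the rail guide

ROBOT

A 7-joint arm with a two-finger parallel gripper is mounted at the origin on a cart in front of the work surface, level with it; the furniture and walls round the work are solid. World frame = base frame: x ahead of the robot, y to its left, z up, the work surface at z = 0. Lengths are in mm, angles in rad, forces in N, time in s.
With the tool pointing down it reaches from about 350 to 900 mm from the base axis. Payload 19.9 kg.
Tool frame: the origin (TCP) lies at the very end of the fingers, on their centre line; the grasp point (between the pads) lies 19 mm behind it; z points along the fingers, y is the direction in which the jaws open and shut (so a half turn about z gives the same grasp; the last joint's range is limited). The gripper opens to 94 mm and grips with 3 to 60 N. Pads are 16 mm wide; open, the fingers measure 119 mm over their backs; the gripper's body (75 mm by 177 mm) begins 78 mm behind the grasp point.
Start: joints at [-1.181, 0.417, -0.01, 1.614, 0.005, 1.111, -0.053], TCP at [261.554, 567.614, 180.925] pointing down, gripper open.
Joint ranges: [-2.81, 2.81], [-0.39, 2.02], [-1.27, 1.25], [0.06, 2.57], [-1.19, 4.33], [0.19, 2], [-2.82, 2.82]. Speed limits (rad/s): [1.89, 1.89, 2.39, 2.39, 3.01, 3.01, 3.01].

INTERFACE

Orientations are given as a 3x3 rotation matrix whose columns are the frame's x, y, z axes.
In Python, from plant import manip gives the robot as it stands.
- The arm moves only by the tool arm_command, never from a script. Its argument "series" is text: rows parted by semicolons, each of 6 numbers parted by spaces: the shift along the world's x, y, z in mm, then the turn, a rotation vector about the world's x, y, z in rad. A call has 1 to 5 rows; each row is the pose to reach, as a shift and turn from the pose measured when the call began; what a row does not reach only later rows make up. A row lasts 1/10 s, in which the tool goes at most 50 mm and 8.59 degrees, less where a joint would pass 70% of its speed; a pose out of reach is approached as far as the arm can. A call with a gripper value outside its range is refused whole. "gripper" is the closure, from -1 (fully open) to 1 (shut), set as the call begins (left out, the last holds). The fingers move at their own pace and stop on an object; "grip_force" is the grip in N (left out, the last holds). Time passes only in rows, so rows that repeat a pose let the fingers close. It gives the time, the measured TCP pose, the force and the opening at its end, in the units of the state.
- manip.get_obs(): the state, without advancing time (a new reading comes with each control period).
- manip.get_image(name): name is "side" or "top"; returns the picture (480x640x3 uint8, blue, green, red); there is no depth.
- manip.calibration(name): a dict with "camera_matrix" (3x3 intrinsics, pixels), "view" (4x4, takes a point from world to camera coordinates). Camera axes: x right, y down, z forward; pixel columns grow to the right and rows downward; lengths in mm; the calibration is good to about 2 mm. A picture is of the moment at which its call begins. calibration takes no time and is no camera call.
- manip.finish_job(): hands the job in, once; it reports no verdict.
Trained networks look in the newest picture that a camera, given by its name, has taken for a name from the list of things; names that differ only in an ending like _2 or _b are one class to them, and where a whole thing is asked for, a point or a joint stands for the part that bears it (a point fixed in the world has none). Each returns a list of dicts, best first, with "p" (0 to 1); they miss things now and then, are a little off and sometimes report something else, mostly with a low value. They report only what shows in the picture. A call takes as long as a camera call.
- manip.look_for(camera, label): "bbox" ([centre column, centre row, width, height] in pixels, round what is visible of it).
- manip.trace(camera, label): "region" (480x640 bool, what is visible of it) and "bbox" ([centre column, centre row, width, height] in pixels, round what is visible of it).
The state is a dict: "time": time; "joint_positions": joint angles; "joint_velocities": joint speeds; "tau": joint torques, N m; "tool_pos": TCP position; "tool_rot": TCP orientation; "ft_force": force on the tool from outside, world axes, zero at the start; "wrist_torque": the same for the moment, N m; "width": finger opening in mm.
Only numpy, scipy, OpenCV 4.12 (cv2) and the standard library are available. Lean on these libraries where they do the work, as an engineer would, in place of code of your own. Each camera call takes 0.05 s, during which the arm holds its last target.

TASK

Press the feeder's plunger down fully, once, so that a single ferrite ring core comes out of the slot at its foot, and let the plunger come back up. Then gently nudge that core sideways along the bench with a fingertip until it lies wholly between the two low rails of the guide beside the feeder's outlet. Do not pinch or lift anything; the other two cores stay in the feeder, and the heat sink, tape roll and wire spool stay where they are.

Things in the scene. Friction and masses are not known exactly. Their poses are not given: they have to be found in the camera images.
- feeder: Fixed core feeder: grey box (x 20 to 84 mm, 50 wide, 44 high) with a foot 76 wide, 4 high (x 15 to 85), and in front an aluminium magazine (x -22.5 to 20, 50 wide, 46 high) holding a stack of 3 ring cores; no floor, the lowest lies on the bench. Origin on the bench under the magazine bore's centre; z up; -x points out of the 16 mm high outlet slot in the front face (x = -22.5 mm).
- plunger_top (a point): Centre of the flat top of the plunger's round black cap (32 mm diameter, 8 mm thick), 78 mm above the bench when up, on top of the grey box 45 mm behind the bore centre (feeder x = +45 mm, y = 0). Pressed straight down; moves with the plunger.
- plunger (a joint): Plunger travel in m: 0 up, 0.022 fully down at its stop. Spring return: 2.5 N at the top, 7 N fully down, plus damping 60 N per m/s, so press at about 30 mm/s. It drives an 8 mm high blade forward, 2.5 mm per mm, which pushes the lowest core out; on release the blade goes back and the next core drops. A second press feeds a second core.
- core_low: The lowest of three equal dark grey ferrite ring cores, the one fed out: 36 mm outside diameter, 14 mm high, about 50 g (35 to 70 g), loose. Origin at the centre of its underside, z up along its axis. A full press leaves it on the bench in front of the outlet, centre about 55 mm from the feeder's origin along feeder -x.
- guide: Fixed guide on the left or right of the outlet: two parallel aluminium rails, 70 mm long, 6 high, 6 wide, 60 mm clear gap, open at both ends; plain bench between them (a paper-thin grey sheet). Origin on the bench midway between the rails. They run along its y axis at x = +-33 mm, roughly parallel to the feeder's y axis, so one open end faces the outlet.
- core_mid: The middle core of the stack, same shape, origin at the centre of its underside. Drops to the bench inside the magazine after the press. It must stay in the feeder.
- core_top: The top core of the stack, same shape, origin at the centre of its underside. It must stay in the feeder.
- heat_sink: Bystander: loose finned aluminium heat sink, 30 x 40 x 22 mm, on the side of the outlet opposite to the guide. Origin at the centre of its underside.
- tape_roll: Bystander: loose roll of dark tape, 55 mm diameter, 19 mm high, lying flat beside the feeder. Origin at the centre of its underside.
- solder_spool: Bystander: loose white wire spool, 54 mm diameter, 42 mm high, standing behind the feeder. Origin at the centre of its underside.

How it is judged (in metres and radians):
On the way, in this order (a step that is already met when the one before it is completed fails the run):
1. the plunger is pressed down (value of joint plunger above 0.018 m), for 0.05 s.
2. the plunger is up again and one core lies in front of the outlet, the other two in the feeder (value of joint plunger below 0.004 m and x of core_low in the frame of feeder below -0.042 m and horizontal distance between each of core_mid, core_top and feeder below 0.012 m), for 0.1 s.
At the end, for the whole second after the job is handed in: The fed core lies flat on the bench and at rest wholly between the rails (its centre within 20 mm of the guide's centre along the rails and 16 mm across); the plunger is up; the other two cores are stacked in the feeder, the middle one now at the bottom (x of core_low in the frame of guide between -0.016 and 0.016 m and y of core_low in the frame of guide between -0.02 and 0.02 m and height (world z) of core_low below 0.004 m and angle between core_low's own z axis and vertical below 0.1 rad and linear speed of core_low below 0.01 m/s and value of joint plunger below 0.004 m and height (world z) of core_mid below 0.005 m and height (world z) of core_top below 0.02 m and horizontal distance between each of core_mid, core_top and feeder below 0.012 m); the robot touches nothing.
It fails at once if a second core leaves the feeder (horizontal distance between any of core_mid, core_top and feeder above 0.02 m).
It fails at once if a core is lifted (height (world z) of core_low above 0.01 m or height (world z) of core_mid above 0.024 m or height (world z) of core_top above 0.038 m).
It fails at once if a core is pinched or pushed hard (over 15 N) (contact force between the fingers and core_low above 15 N or contact force between the fingers and core_mid above 15 N or contact force between the fingers and core_top above 15 N).
It fails at once if the heat sink, tape roll or wire spool is moved by more than 10 mm (distance of any of heat_sink, tape_roll, solder_spool from where it was at the start of the episode above 0.01 m).
It also fails if it takes over 51 s, if anything falls off the work surface, if the arm or the gripper's body presses on something with over 40 N, if the wrist force passes 120 N, or if a joint passes its speed limit or range.

## Working session

There is one attempt and no reset: what is moved stays moved. The work goes in short steps, Python scripts to look and compute and a tool call to move; the robot and the scene stay as the last step left them, time stands still between calls to the robot, and variables do not carry over. Pictures are saved under pics/ and viewed, and the job is handed in when it is done.

Besides the shell and the picture viewer there is one more tool, called after "Call:" by a JSON object that holds its "method" and its "body", one argument or row to a line. arm_command: Moves the arm, as the interface text tells. Its arguments: {"type":"object","properties":{"series":{"type":"string"},"gripper":{"type":"number"},"grip_force":{"type":"number"}},"required":["series"]}

```bash
mkdir -p pics; ls; python3 - <<'E'
from plant import manip
import cv2
o=manip.get_obs();print(o['time'],o['tool_pos'],o['tool_rot'],o['width'])
for n in('side','top'):
    cv2.imwrite(f'pics/{n}0.png',manip.get_image(n));c=manip.calibration(n);print(c)
E
```

```text
pics
0.0 [261.40903945 567.24927282 180.31663579] [[-9.08221429e-01  4.18489724e-01 -4.32276855e-04]
 [ 4.18489935e-01  9.08220667e-01 -1.18087997e-03]
 [-1.01583358e-04 -1.25340401e-03 -9.99999209e-01]] 94.06051813065625
{'camera_matrix': array([[560.6909897 ,   0.        , 323.97112628],
       [  0.        , 560.6909897 , 229.15788029],
       [  0.        ,   0.        ,   1.        ]]), 'view': array([[-9.81933074e-01, -1.88161056e-01, -2.00712679e-02,
         6.25081358e+02],
       [-1.07038223e-01,  6.39771654e-01, -7.61074930e-01,
         1.16851269e+02],
       [ 1.56045691e-01, -7.45176252e-01, -6.48353372e-01,
         7.93251328e+02],
       [ 0.00000000e+00,  0.00000000e+00,  0.00000000e+00,
         1.00000000e+00]])}
{'camera_matrix': array([[621.11876478,   0.        , 330.20880906],
       [  0.        , 621.11876478, 234.11801925],
       [  0.        ,   0.        ,   1.        ]]), 'view': array([[-2.16473866e-02, -9.98984152e-01, -3.95228379e-02,
         3.51126588e+01],
       [-9.92022857e-01,  2.63734101e-02, -1.23268387e-01,
         6.56672187e+02],
       [ 1.24185517e-01,  3.65391201e-02, -9.91586028e-01,
         9.36845884e+02],
       [ 0.00000000e+00,  0.00000000e+00,  0.00000000e+00,
         1.00000000e+00]])}
```

View pics/side0.png

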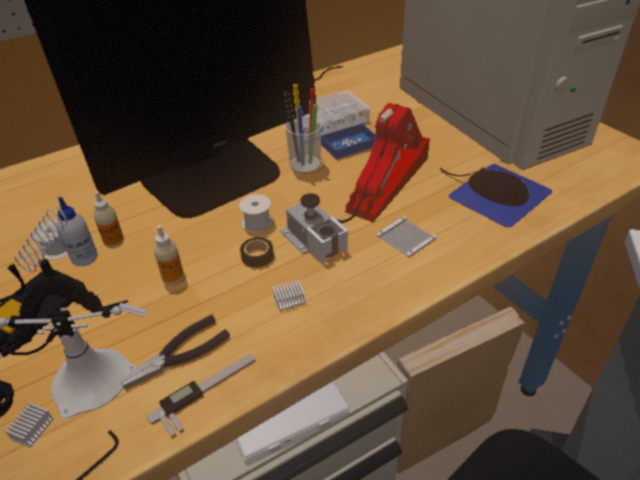

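View pics/top0.png

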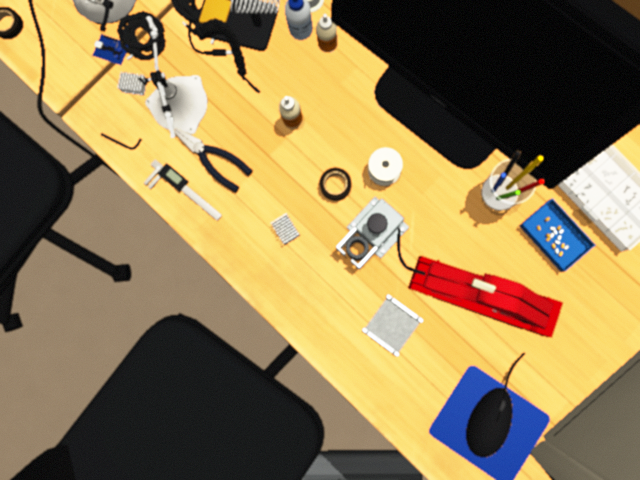

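```bash
cat > h.py <<'E'
import numpy as np,cv2
from plant import manip
def ray(cam,u,v,z):
    c=manip.calibration(cam);K=c['camera_matrix'];V=c['view'];R=V[:3,:3];t=V[:3,3]
    o=-R.T@t;d=R.T@np.linalg.inv(K)@np.array([u,v,1.])
    return (o+d*(z-o[2])/d[2])
def proj(cam,p):
    c=manip.calibration(cam);q=c['camera_matrix']@(c['view'][:3,:3]@np.array(p,float)+c['view'][:3,3]);return q[:2]/q[2]
E
python3 - <<'E'
from h import *
a=cv2.imread('pics/top0.png')[180:370,260:450];cv2.imwrite('pics/topz.png',cv2.resize(a,None,fx=3.1,fy=3.1,interpolation=cv2.INTER_CUBIC))
a=cv2.imread('pics/side0.png')[180:320,230:450];cv2.imwrite('pics/sidez.png',cv2.resize(a,None,fx=3.6,fy=3.6,interpolation=cv2.INTER_CUBIC))
for cam in('top','side'):
    manip.get_image(cam)
    for l,z in(('feeder',20),('plunger',74),('guide',3),('core_low',40),('heat_sink',11),('tape_roll',10),('solder_spool',21)):
        for r in manip.trace(cam,l)[:2]:
            m=r['region'];ys,xs=np.nonzero(m)
            print(cam,l,round(r['p'],2),np.round(r['bbox'],1),'cen',xs.mean().round(1),ys.mean().round(1),ray(cam,xs.mean(),ys.mean(),z).round(1), cv2.minAreaRect(np.c_[xs,ys].astype(np.float32)))
E
```

```text
top feeder 0.63 [371.4 232.8  73.3  69. ] cen 376.3 228.2 [667.6 -54.2  20. ] ((371.37396240234375, 234.59727478027344), (45.6425666809082, 68.20213317871094), 42.87890625)
top plunger 0.72 [379.6 222.9  22.   16.1] cen 377.3 223.4 [667.8 -53.9  74. ] ((377.2500305175781, 223.25003051757812), (19.091880798339844, 19.798988342285156), 45.0)
top guide 0.8 [390.9 326.6  57.4  62.5] cen 392.3 325.6 [511.9 -75.6   3. ] ((392.4378662109375, 325.7729797363281), (43.81879425048828, 46.612606048583984), 36.02737808227539)
top heat_sink 0.6 [286.1 229.1  29.8  33.9] cen 285.0 229.1 [671.3  94.   11. ] ((284.89703369140625, 229.16177368164062), (25.896284103393555, 18.178850173950195), 59.03623962402344)
top tape_roll 0.8 [334.  183.2  31.4  32.5] cen 335.2 184.3 [743.3  10.4  10. ] ((335.0, 184.0), (32.0, 30.0), 90.0)
top solder_spool 0.85 [385.8 167.2  35.1  43.5] cen 384.8 166.6 [768. -71.  21.] ((384.29998779296875, 166.59999084472656), (32.57145690917969, 37.63109588623047), 18.43494987487793)
side feeder 0.91 [315.1 228.   68.3  72.7] cen 310.7 227.6 [668.2 -51.1  20. ] ((313.098266601562
[... 235 characters left out ...]
771240234), 59.036251068115234)
side guide 0.93 [406.  235.4  57.7  46.8] cen 405.1 236.9 [514.2 -73.1   3. ] ((405.29412841796875, 236.67648315429688), (52.30706787109375, 32.41323471069336), 30.963756561279297)
side heat_sink 0.71 [288.  296.4  32.3  27. ] cen 288.3 295.1 [671.6  93.8  11. ] ((288.15228271484375, 295.1699523925781), (24.156700134277344, 30.36208724975586), 77.19573211669922)
side tape_roll 0.86 [257.4 250.8  34.7  26.3] cen 256.0 252.3 [744.6  11.6  10. ] ((256.0, 252.0), (28.0, 32.0), 90.0)
side solder_spool 0.57 [332.4 252.1  11.6   8.6] cen 331.6 253.3 [623.1   5.3  21. ] ((331.7804870605469, 253.4756317138672), (5.15373420715332, 13.430944442749023), 51.34019470214844)
```

View pics/topz.png

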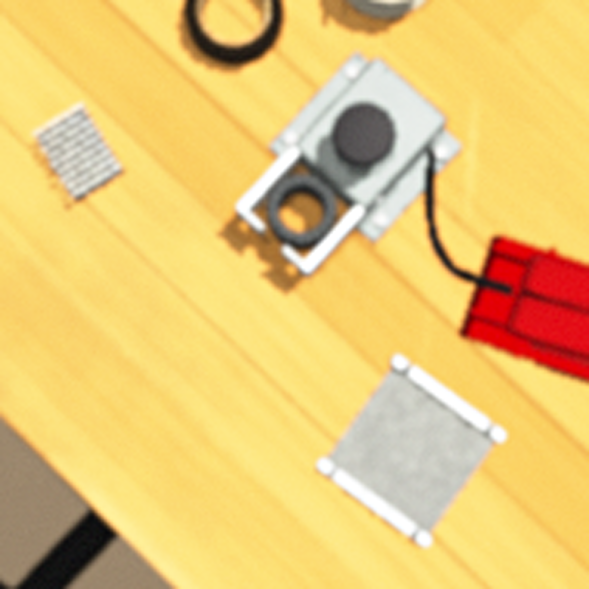

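View pics/sidez.png

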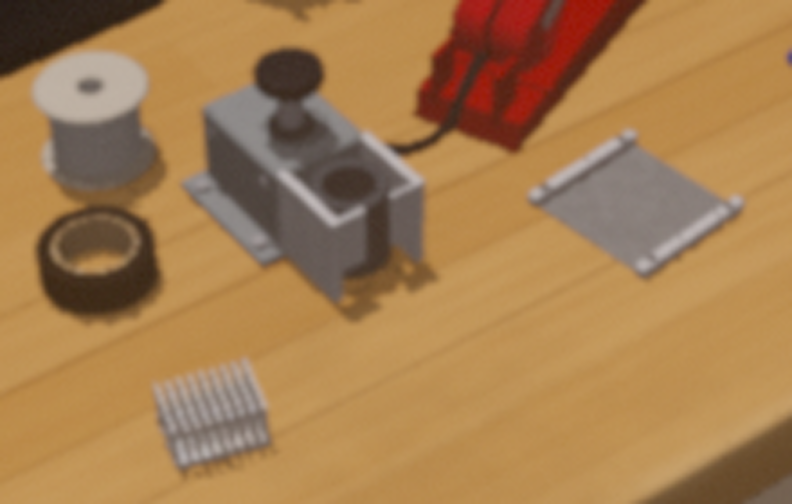

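```bash
python3 - <<'E'
from h import *
from scipy.optimize import least_squares
T=lambda p:(p[0]/3.1+260-.34,p[1]/3.1+180-.34)
S=lambda p:(p[0]/3.6+230-.36,p[1]/3.6+180-.36)
# feeder: feeder y left when... x axis back, z up => y. front view. 
obs=[('top',T((362,134)),(45,0,78)),('side',S((289,73)),(45,0,78)),
('top',T((443,122)),(84,-25,44)),('top',T((370,60)),(84,25,44)),
('top',T((238,210)),(-22.5,25,46)),('top',T((307,273)),(-22.5,-25,46)),
('side',S((422,184)),(-22.5,-25,46)),('side',S((333,221)),(-22.5,25,46)),('side',S((338,301)),(-22.5,25,0))]
def W(p,q):
    c,s=np.cos(p[2]),np.sin(p[2]);return np.array([p[0]+c*q[0]-s*q[1],p[1]+s*q[0]+c*q[1],q[2]])
def fit(obs,x0):
    f=lambda p:np.concatenate([proj(c,W(p,q))-uv for c,uv,q in obs])
    r=least_squares(f,x0,loss='soft_l1');return r.x,f(r.x).reshape(-1,2).round(1)
best=min((fit(obs,[640,-40,a]) for a in np.arange(-3,3,.7)),key=lambda r:np.abs(r[1]).sum())
print('feeder',best);F=best[0]
g=[('top',T((400,362))),('top',T((500,435))),('top',T((325,466))),('top',T((424,539))),
('side',S((536,196))),('side',S((628,136))),('side',S((645,268))),('side',S((737,204)))]
P=np.array([ray(c,*uv,6) for c,uv in g]);print(P.round(1))
G=P.mean(0);print('guide',G)
c,s=np.cos(F[2]),np.sin(F[2]);R=np.array([[c,s],[-s,c]])
def inF(p):return (R@(np.array(p[:2])-F[:2])).round(1)
for n,p in(('guide',G),('heat',(671.4,94)),('tape',(744,11)),('spool',(768,-71))):print(n,inF(p))
for p in P:print(inF(p))
print('plunger',W(F,(45,0,78)),'core',W(F,(-55,0,0)))
E
```

```text
Traceback (most recent call last):
  File "h.py", line 8, in proj
    c=manip.calibration(cam);q=c['camera_matrix']@(c['view'][:3,:3]@np.array(p,float)+c['view'][:3,3]);return q[:2]/q[2]
ValueError: time passes only in moves, steps and waits
```

```bash
cat > h.py <<'E'
import numpy as np,cv2,os
from plant import manip
if not os.path.exists('cal.npz'):
    d={}
    for n in('side','top'):
        c=manip.calibration(n);d[n+'K']=c['camera_matrix'];d[n+'V']=c['view']
    np.savez('cal.npz',**d)
C=dict(np.load('cal.npz'))
def ray(cam,u,v,z):
    K=C[cam+'K'];V=C[cam+'V'];R=V[:3,:3];t=V[:3,3]
    o=-R.T@t;d=R.T@np.linalg.inv(K)@np.array([u,v,1.])
    return (o+d*(z-o[2])/d[2])
def proj(cam,p):
    q=C[cam+'K']@(C[cam+'V'][:3,:3]@np.array(p,float)+C[cam+'V'][:3,3]);return q[:2]/q[2]
E
cat > fit.py <<'E'
from h import *
from scipy.optimize import least_squares
T=lambda p:(p[0]/3.1+260-.34,p[1]/3.1+180-.34)
S=lambda p:(p[0]/3.6+230-.36,p[1]/3.6+180-.36)
obs=[('top',T((362,134)),(45,0,78)),('side',S((289,73)),(45,0,78)),
('top',T((443,122)),(84,-25,44)),('top',T((370,60)),(84,25,44)),
('top',T((238,210)),(-22.5,25,46)),('top',T((307,273)),(-22.5,-25,46)),
('side',S((422,184)),(-22.5,-25,46)),('side',S((333,221)),(-22.5,25,46)),('side',S((338,301)),(-22.5,25,0))]
def W(p,q):
    c,s=np.cos(p[2]),np.sin(p[2]);return np.array([p[0]+c*q[0]-s*q[1],p[1]+s*q[0]+c*q[1],q[2]])
def fit(obs,x0):
    f=lambda p:np.concatenate([proj(c,W(p,q))-uv for c,uv,q in obs])
    r=least_squares(f,x0,loss='soft_l1');return r.x,f(r.x).reshape(-1,2).round(1)
best=min((fit(obs,[640,-40,a]) for a in np.arange(-3,3,.7)),key=lambda r:np.abs(r[1]).sum())
print('feeder',best);F=best[0]
g=[('top',T((400,362))),('top',T((500,435))),('top',T((325,466))),('top',T((424,539))),
('side',S((536,196))),('side',S((628,136))),('side',S((645,268))),('side',S((737,204)))]
P=np.array([ray(c,*uv,6) for c,uv in g]);print(P.round(1))
G=P.mean(0);print('guide',G)
c,s=np.cos(F[2]),np.sin(F[2]);R=np.array([[c,s],[-s,c]])
def inF(p):return (R@(np.array(p[:2])-F[:2])).round(1)
for n,p in(('guide',G),('heat',(671.4,94)),('tape',(744,11)),('spool',(768,-71))):print(n,inF(p))
for p in P:print(inF(p))
print('plunger',W(F,(45,0,78)),'core',W(F,(-55,0,0)))
E
python3 fit.py
```

```text
feeder (array([634.9969003 , -21.37085426,  -0.75319072]), array([[-0.2,  0.1],
       [-0.1, -0.7],
       [ 1.4, -0.9],
       [ 0.9, -1.7],
       [-1.6, -0. ],
       [ 0.1,  0.9],
       [ 1.5, -0.3],
       [ 0.3,  2.3],
       [-0.5,  1.9]]))
[[ 558.4  -71.2    6. ]
 [ 519.9 -121.3    6. ]
 [ 506.   -30.9    6. ]
 [ 468.   -80.5    6. ]
 [ 557.8  -69.4    6. ]
 [ 519.8 -120.     6. ]
 [ 504.9  -29.2    6. ]
 [ 466.9  -79.     6. ]]
guide [512.70339051 -75.18858141   6.        ]
guide [ -52.4 -122.9]
heat [-52.4 109.1]
tape [57.4 98.2]
spool [131.   54.8]
[-21.8 -88.7]
[ -15.6 -151.6]
[-87.6 -95.2]
[ -81.4 -157.4]
[-23.4 -87.9]
[ -16.6 -150.7]
[-89.5 -94.7]
[ -83.2 -157. ]
plunger [667.82486054 -52.14949988  78.        ] core [594.87383779  16.2474904    0.        ]
```

Call:
{"method": "arm_command", "body": {
  "series": "27 -41 0 0 0 0; 54 -82 0 0 0 0; 81 -123 0 0 0 0; 108 -164 0 0 0 0; 135 -205 0 0 0 0",
  "gripper": 1,
  "grip_force": 10
}}

```text
time: 1.4
tool_pos: [397.4, 360.8, 181.1]
tool_rot: [[-0.908, 0.418, 0.0], [0.418, 0.908, 0.0], [-0.0, 0.0, -1.0]]
ft_force: [2.0, 0.5, 1.0]
width: 57.3
```

Call:
{"method": "arm_command", "body": {
  "series": "27 -41 0 0 0 0; 54 -82 0 0 0 0; 81 -123 0 0 0 0; 108 -164 0 0 0 0; 135 -205 0 0 0 0"
}}

```text
time: 1.9
tool_pos: [533.2, 154.1, 181.5]
tool_rot: [[-0.908, 0.418, 0.001], [0.418, 0.908, 0.001], [-0.0, 0.001, -1.0]]
ft_force: [0.6, 0.9, 0.7]
width: 17.5
```

Call:
{"method": "arm_command", "body": {
  "series": "27 -41 0 0 0 0; 54 -82 0 0 0 0; 81 -123 0 0 0 0; 108 -164 0 0 0 0; 135 -207 0 0 0 0"
}}

```text
time: 2.4
tool_pos: [668.7, -53.8, 181.5]
tool_rot: [[-0.909, 0.418, 0.001], [0.418, 0.909, 0.001], [-0.001, 0.001, -1.0]]
ft_force: [0.5, 0.5, 0.3]
width: 0.7
```

Call:
{"method": "arm_command", "body": {
  "series": "0 0 -30 0 0 0; 0 0 -60 0 0 0; 0 0 -60 0 0 0; 0 0 -60 0 0 0"
}}

```text
time: 2.8
tool_pos: [668.8, -53.5, 122.2]
tool_rot: [[-0.909, 0.417, 0.001], [0.417, 0.909, 0.001], [-0.0, 0.001, -1.0]]
ft_force: [-0.6, 0.8, 1.4]
width: 0.3
```

```bash
python3 - <<'E'
from h import *
for cam,(x,y) in(('top',(280,130)),('side',(220,120))):
    im=manip.get_image(cam);p=proj(cam,manip.get_obs()['tool_pos']);print(cam,p, proj(cam,(667.8,-52.5,78)))
    a=im[y:y+180,x:x+200];cv2.imwrite(f'pics/{cam}1.png',cv2.resize(a,None,fx=3,fy=3,interpolation=cv2.INTER_CUBIC))
E
```

```text
top [378.2366468  217.49047981] [376.45049482 223.02310909]
side [307.71179666 174.86565852] [309.83334148 199.04748377]
```

View pics/side1.png

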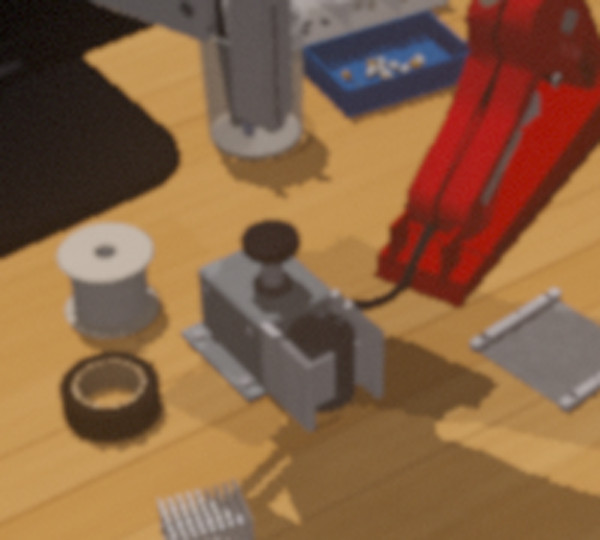

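View pics/top1.png

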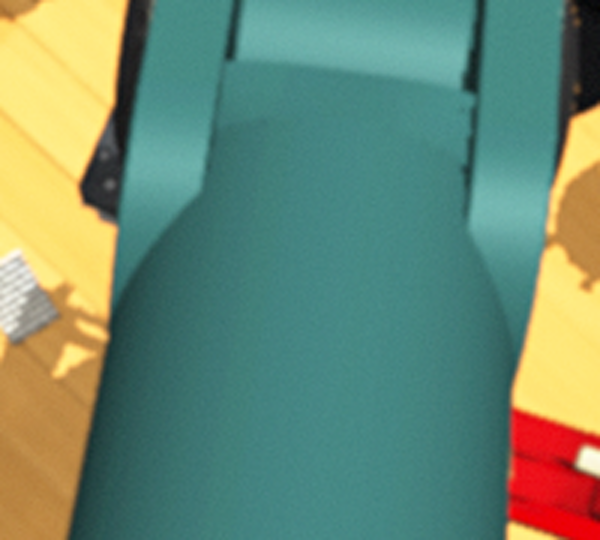

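```bash
python3 - <<'E'
from h import *
im=manip.get_image('side')
a=im[110:220,265:355].copy();a=cv2.resize(a,None,fx=6.5,fy=5.4,interpolation=cv2.INTER_CUBIC)
cv2.imwrite('pics/side2.png',np.clip(a.astype(float)*1.7,0,255).astype('uint8'))
E
```

```text
(no output)
```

View pics/side2.png

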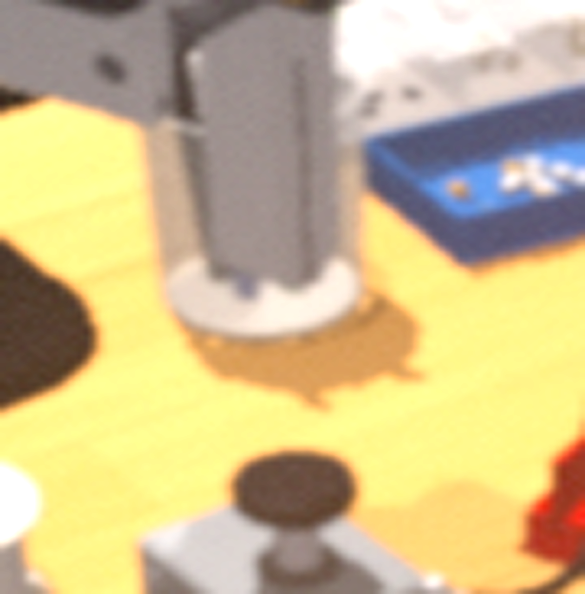

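Call:
{"method": "arm_command", "body": {
  "series": "-1 1 -12 0 0 0; -1 1 -24 0 0 0; -1 1 -34 0 0 0; -1 1 -38 0 0 0; -1 1 -38 0 0 0"
}}

```text
time: 3.45
tool_pos: [668.2, -52.5, 84.5]
tool_rot: [[-0.909, 0.417, 0.002], [0.417, 0.909, 0.001], [-0.002, 0.002, -1.0]]
ft_force: [0.6, -0.1, 0.6]
width: 0.4
```

```bash
python3 - <<'E'
from h import *
im=manip.get_image('side');print(proj('side',manip.get_obs()['tool_pos']))
a=im[130:220,265:355].copy();a=cv2.resize(a,None,fx=6,fy=6,interpolation=cv2.INTER_CUBIC)
cv2.imwrite('pics/side3.png',np.clip(a.astype(float)*1.5,0,255).astype('uint8'))
E
```

```text
[309.22429261 195.36559913]
```

View pics/side3.png

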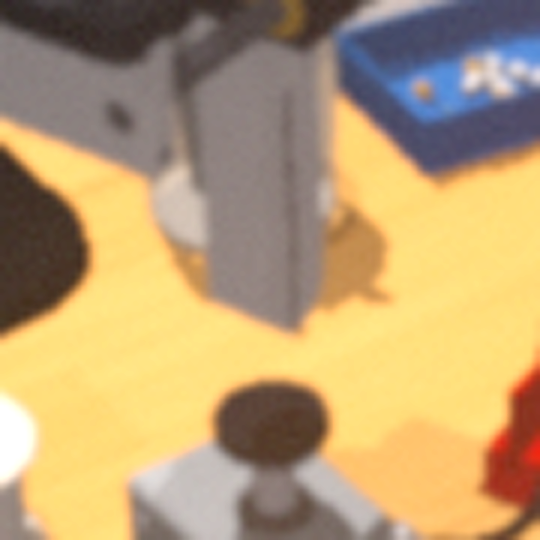

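Call:
{"method": "arm_command", "body": {
  "series": "0 0 -3 0 0 0; 0 0 -6 0 0 0; 0 0 -9 0 0 0; 0 0 -12 0 0 0"
}}

```text
time: 3.9
tool_pos: [668.5, -52.6, 72.9]
tool_rot: [[-0.909, 0.417, 0.003], [0.417, 0.909, 0.001], [-0.002, 0.002, -1.0]]
ft_force: [-0.6, 0.1, 0.1]
width: 0.8
```

```bash
python3 - <<'E'
from h import *
im=manip.get_image('side');o=manip.get_obs();print(o['tool_pos'],o['ft_force'],proj('side',o['tool_pos']))
a=im[130:220,265:355].copy();a=cv2.resize(a,None,fx=6,fy=6,interpolation=cv2.INTER_CUBIC)
cv2.imwrite('pics/side4.png',np.clip(a.astype(float)*1.5,0,255).astype('uint8'))
E
```

```text
[668.26601761 -52.56589041  72.41329157] [-0.6093779  -0.65022605 -0.57973352] [309.68294409 201.79558728]
```

View pics/side4.png

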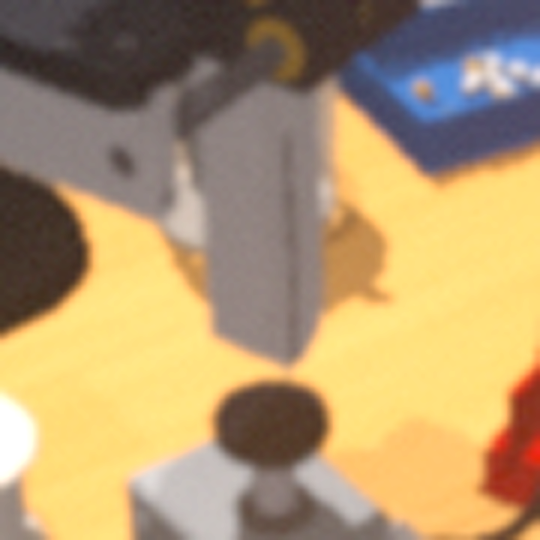

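Call:
{"method": "arm_command", "body": {
  "series": "0 0 -3 0 0 0; 0 0 -6 0 0 0; 0 0 -9 0 0 0; 0 0 -12 0 0 0"
}}

```text
time: 4.35
tool_pos: [668.2, -52.6, 60.1]
tool_rot: [[-0.909, 0.417, 0.002], [0.417, 0.909, 0.001], [-0.002, 0.002, -1.0]]
ft_force: [-0.3, -0.1, -0.6]
width: 0.4
```

```bash
python3 - <<'E'
from h import *
im=manip.get_image('side');o=manip.get_obs();print(o['tool_pos'],o['ft_force'],proj('side',o['tool_pos']))
a=im[130:220,265:355].copy();a=cv2.resize(a,None,fx=6,fy=6,interpolation=cv2.INTER_CUBIC)
cv2.imwrite('pics/side5.png',np.clip(a.astype(float)*1.5,0,255).astype('uint8'))
E
```

```text
[667.95898536 -52.56265291  59.6132097 ] [-0.22927827  0.53837937 -0.4115232 ] [310.16245999 208.15130245]
```

View pics/side5.png

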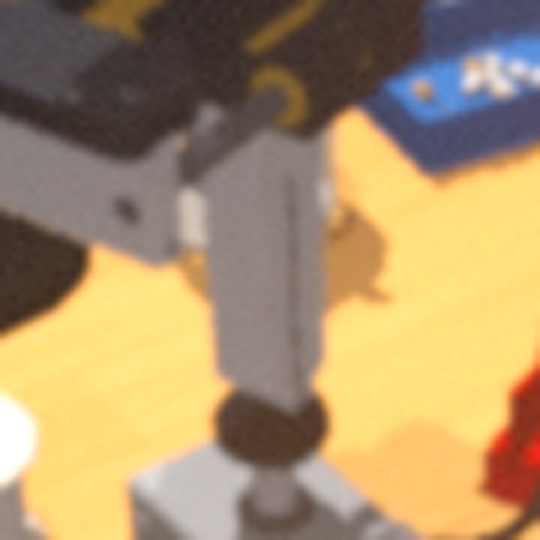

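Call:
{"method": "arm_command", "body": {
  "series": "0 0 -3 0 0 0; 0 0 -6 0 0 0; 0 0 -9 0 0 0; 0 0 -12 0 0 0; 0 0 -14 0 0 0"
}}

```text
time: 4.9
tool_pos: [668.1, -52.6, 46.0]
tool_rot: [[-0.909, 0.417, 0.002], [0.417, 0.909, 0.001], [-0.002, 0.002, -1.0]]
ft_force: [-3.3, 0.7, 10.2]
width: 0.4
```

```bash
python3 - <<'E'
from h import *
im=manip.get_image('side');o=manip.get_obs();print(o['tool_pos'],o['ft_force'],proj('side',o['tool_pos']))
a=im[150:240,265:355].copy();a=cv2.resize(a,None,fx=6,fy=6,interpolation=cv2.INTER_CUBIC)
cv2.imwrite('pics/side6.png',np.clip(a.astype(float)*1.5,0,255).astype('uint8'))
E
```

```text
[668.07994708 -52.5405924   45.72067552] [-1.92139902  0.48764568  6.80523373] [310.39600878 214.89680734]
```

View pics/side6.png

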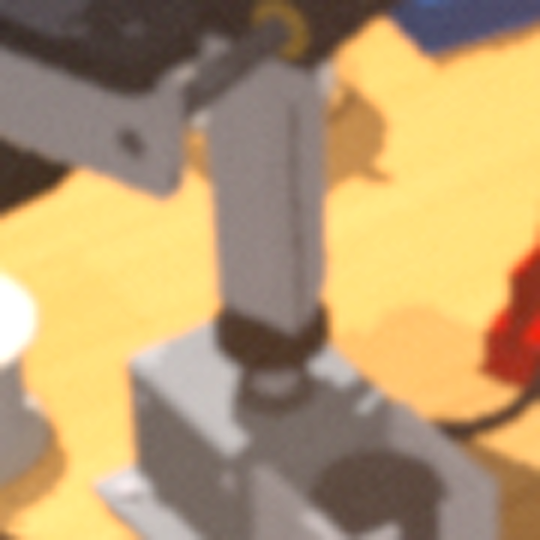

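Call:
{"method": "arm_command", "body": {
  "series": "0 0 -3 0 0 0; 0 0 -5 0 0 0"
}}

```text
time: 5.15
tool_pos: [668.2, -52.5, 41.1]
tool_rot: [[-0.909, 0.417, 0.002], [0.417, 0.909, 0.001], [-0.002, 0.002, -1.0]]
ft_force: [-2.8, 0.4, 9.5]
width: 0.5
```

Call:
{"method": "arm_command", "body": {
  "series": "0 0 -2 0 0 0; 0 0 -3 0 0 0"
}}

```text
time: 5.35
tool_pos: [668.2, -52.6, 38.4]
tool_rot: [[-0.909, 0.417, 0.002], [0.417, 0.909, 0.001], [-0.002, 0.002, -1.0]]
ft_force: [-3.4, 1.3, 8.7]
width: 0.5
```

```bash
python3 - <<'E'
from h import *
im=manip.get_image('side');o=manip.get_obs();print(o['tool_pos'],o['ft_force'],proj('side',o['tool_pos']))
a=im[170:270,265:365].copy();a=cv2.resize(a,None,fx=6,fy=6,interpolation=cv2.INTER_CUBIC)
cv2.imwrite('pics/side7.png',np.clip(a.astype(float)*1.5,0,255).astype('uint8'))
E
```

```text
[668.11712519 -52.56148819  38.26321916] [-3.68376003 -0.03440491  6.42813822] [310.54031371 218.45196764]
```

View pics/side7.png

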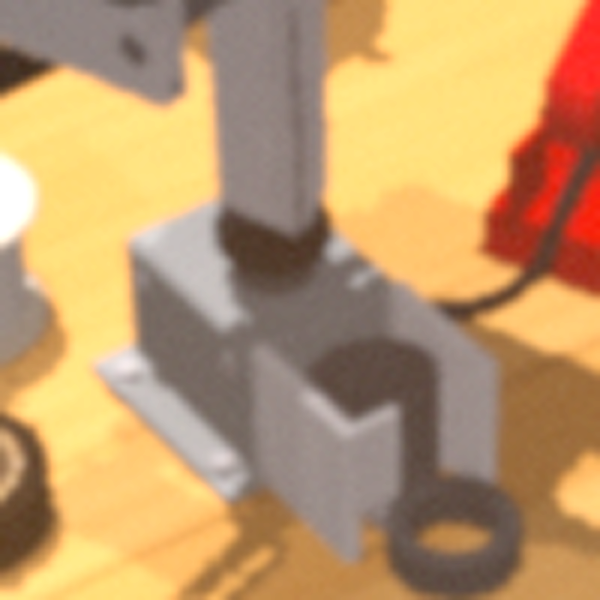

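Call:
{"method": "arm_command", "body": {
  "series": "0 0 -2 0 0 0; 0 0 -3 0 0 0; 0 0 -3 0 0 0"
}}

```text
time: 5.7
tool_pos: [668.1, -52.5, 35.4]
tool_rot: [[-0.909, 0.417, 0.002], [0.417, 0.909, 0.001], [-0.001, 0.002, -1.0]]
ft_force: [-3.1, -0.3, 5.9]
width: 0.3
```

Call:
{"method": "arm_command", "body": {
  "series": "0 0 -2 0 0 0; 0 0 -3 0 0 0; 0 0 -3 0 0 0"
}}

```text
time: 6.0
tool_pos: [668.1, -52.5, 32.6]
tool_rot: [[-0.909, 0.418, 0.002], [0.418, 0.909, 0.001], [-0.001, 0.002, -1.0]]
ft_force: [-2.5, -0.5, 6.7]
width: 0.5
```

```bash
python3 - <<'E'
from h import *
im=manip.get_image('side');o=manip.get_obs();print(o['tool_pos'],o['ft_force'],proj('side',o['tool_pos']))
a=im[170:270,265:365].copy();a=cv2.resize(a,None,fx=6,fy=6,interpolation=cv2.INTER_CUBIC)
cv2.imwrite('pics/side8.png',np.clip(a.astype(float)*1.5,0,255).astype('uint8'))
E
```

```text
[668.08827262 -52.58065476  32.67716007] [-2.20297841  0.24543244  6.3155335 ] [310.68181655 221.09256221]
```

View pics/side8.png

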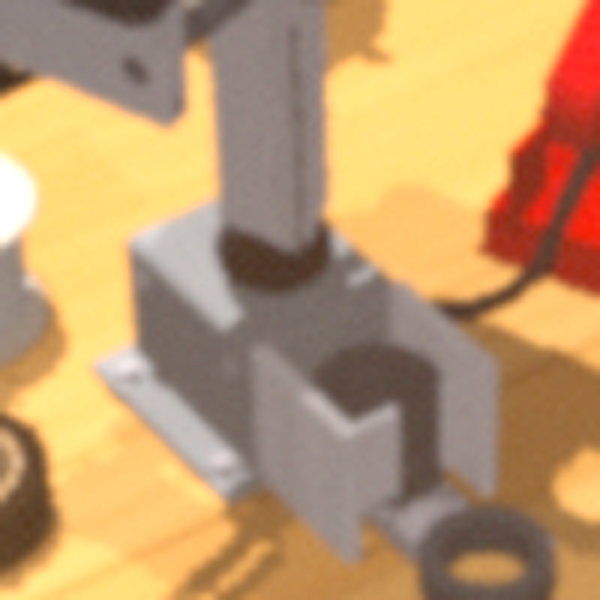

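Call:
{"method": "arm_command", "body": {
  "series": "0 0 -2 0 0 0; 0 0 -2 0 0 0"
}}

```text
time: 6.25
tool_pos: [668.3, -52.6, 31.6]
tool_rot: [[-0.909, 0.418, 0.003], [0.418, 0.909, 0.002], [-0.002, 0.003, -1.0]]
ft_force: [-6.8, 1.2, 15.7]
width: 0.3
```

Call:
{"method": "arm_command", "body": {
  "series": "0 0 -2 0 0 0; 0 0 -2 0 0 0"
}}

```text
time: 6.45
tool_pos: [668.5, -52.7, 31.3]
tool_rot: [[-0.909, 0.418, 0.003], [0.418, 0.909, 0.002], [-0.002, 0.003, -1.0]]
ft_force: [-12.1, 0.7, 26.7]
width: 1.0
```

Call:
{"method": "arm_command", "body": {
  "series": "0 0 5 0 0 0; 0 0 10 0 0 0; 0 0 16 0 0 0; 0 0 24 0 0 0; 0 0 34 0 0 0"
}}

```text
time: 6.95
tool_pos: [668.4, -52.6, 65.7]
tool_rot: [[-0.909, 0.418, 0.003], [0.418, 0.909, 0.002], [-0.002, 0.003, -1.0]]
ft_force: [-0.8, 0.2, -0.4]
width: 0.6
```

Call:
{"method": "arm_command", "body": {
  "series": "0 0 20 0 0 0; 0 0 40 0 0 0; -20 20 45 0 0 0; -40 40 45 0 0 0; -40 60 45 0 0 0"
}}

```text
time: 7.45
tool_pos: [626.8, 7.8, 111.8]
tool_rot: [[-0.908, 0.418, 0.003], [0.418, 0.908, 0.002], [-0.002, 0.003, -1.0]]
ft_force: [1.0, -0.3, 0.3]
width: 0.5
```

```bash
python3 - <<'E'
from h import *
im=manip.get_image('side');o=manip.get_obs();print(o['tool_pos'],o['ft_force'])
a=im[160:320,230:450].copy();a=cv2.resize(a,None,fx=3.6,fy=3.6,interpolation=cv2.INTER_CUBIC)
cv2.imwrite('pics/side9.png',np.clip(a.astype(float)*1.4,0,255).astype('uint8'))
for r in manip.trace('side','core_low'):
    ys,xs=np.nonzero(r['region']);print(r['p'],r['bbox'],xs.mean(),ys.mean(),ray('side',*r['bbox'][:2],7),ray('side',xs.mean(),ys.mean(),9))
E
```

```text
[627.81511072  12.21997183 111.65695321] [1.37842791 3.81822049 1.29976831]
0.63 [347.2, 265.1, 24.1, 20.1] 345.6954022988506 265.78735632183907 [597.15131778  12.98348431   7.        ] [598.89566951  16.92158017   9.        ]
0.51 [328.1, 239.6, 16.1, 17.0] 328.66831683168317 237.06930693069307 [637.39391907 -40.93501098   7.        ] [637.17575506 -45.03545356   9.        ]
```

View pics/side9.png

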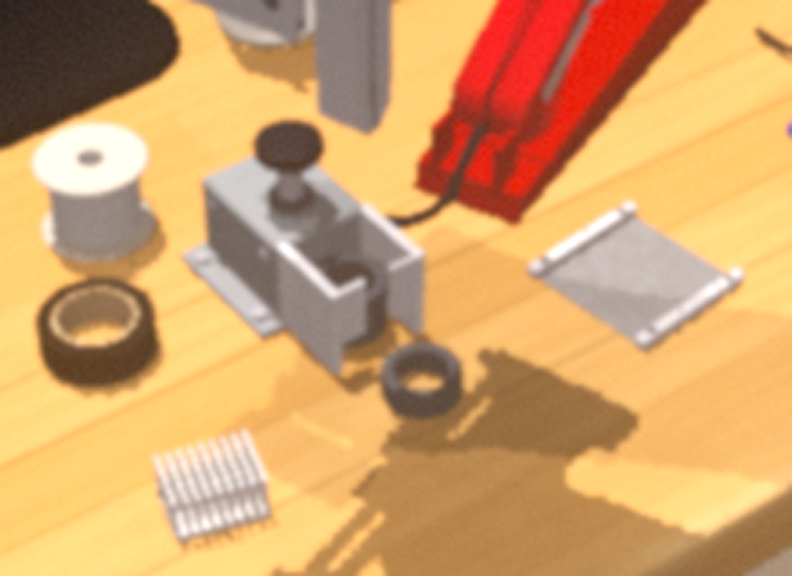

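Call:
{"method": "arm_command", "body": {
  "series": "0 20 0 0 0 -0.11; 0 40 0 0 0 -0.22; 0 40 0 0 0 -0.32; 0 40 0 0 0 -0.32; 0 40 0 0 0 -0.32"
}}

```text
time: 8.05
tool_pos: [628.5, 49.9, 111.8]
tool_rot: [[-0.735, 0.678, 0.005], [0.678, 0.735, 0.002], [-0.002, 0.004, -1.0]]
ft_force: [0.6, -0.0, -0.0]
width: 0.5
```

Call:
{"method": "arm_command", "body": {
  "series": "0 0 -40 0 0 0; 0 0 -75 0 0 0; 0 0 -96 0 0 0; 0 0 -96 0 0 0"
}}

```text
time: 8.45
tool_pos: [626.7, 48.7, 13.2]
tool_rot: [[-0.736, 0.677, 0.0], [0.677, 0.736, 0.001], [0.0, 0.001, -1.0]]
ft_force: [0.4, 0.0, -0.5]
width: 0.3
```

```bash
python3 - <<'E'
from h import *
im=manip.get_image('side');o=manip.get_obs();p=o['tool_pos'];print(p,o['ft_force'])
print([((proj('side',p+[0,0,k])-[260,180])*4).round() for k in(0,24.5)])
a=im[180:320,260:450].copy();a=cv2.resize(a,None,fx=4,fy=4,interpolation=cv2.INTER_CUBIC)
cv2.imwrite('pics/side10.png',np.clip(a.astype(float)*1.4,0,255).astype('uint8'))
E
```

```text
[627.9981251   48.86523394  15.27572796] [0.12314679 0.42867992 0.71025552]
[array([253., 380.]), array([252., 334.])]
```

View pics/side10.png

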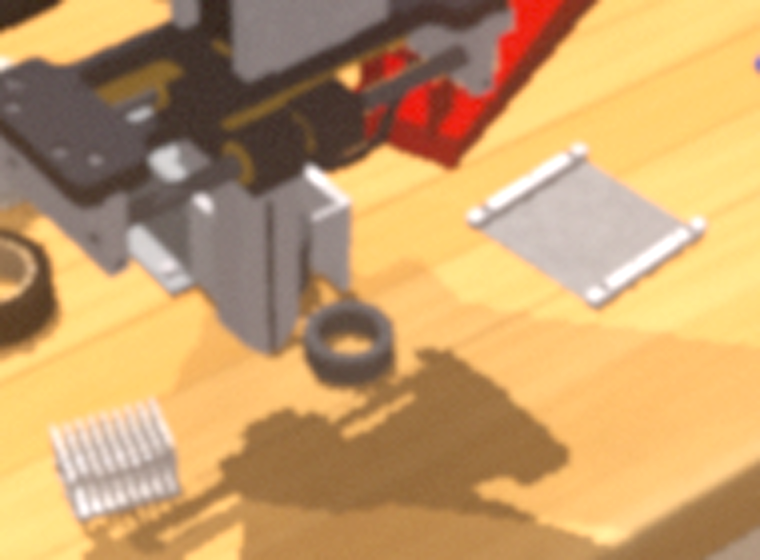

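```bash
python3 - <<'E'
from h import *
p=np.array([628,48.8,40]);y=np.array([.677,.736,0]);x=np.array([-.736,.677,0])
for n,a,b in(('y+',0,88),('y-',0,-88),('x+',37,0),('x-',-37,0)):
    for z in(60,97):print(n,z,((proj('side',p+x*a+y*b+[0,0,z])-[260,180])*4).round())
im=manip.get_image('side');cv2.imwrite('pics/side11.png',np.clip(im.astype(float)*1.4,0,255).astype('uint8'))
E
```

```text
y+ 60 [ 37. 315.]
y+ 97 [ 27. 233.]
y- 60 [440. 115.]
y- 97 [443.  34.]
x+ 60 [312. 266.]
x+ 97 [312. 183.]
x- 60 [187. 157.]
x- 97 [183.  76.]
```

View pics/side11.png

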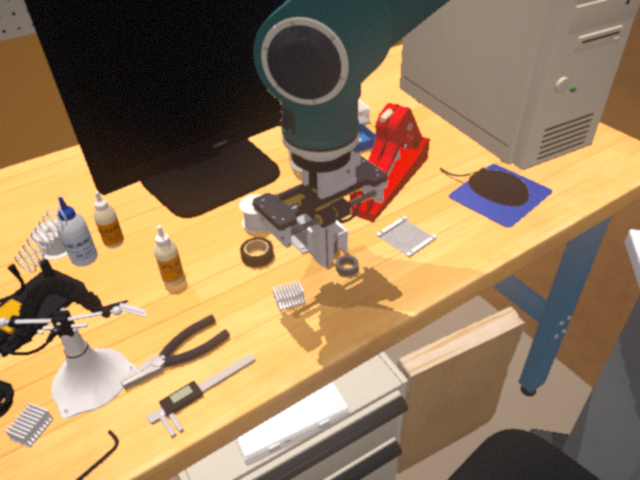

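Call:
{"method": "arm_command", "body": {
  "series": "0 0 -15 0 0 0; 0 0 -26 0 0 0; 0 0 -31 0 0 0; 0 0 -31 0 0 0"
}}

```text
time: 8.95
tool_pos: [628.4, 49.0, -15.2]
tool_rot: [[-0.736, 0.677, 0.004], [0.677, 0.736, 0.001], [-0.002, 0.004, -1.0]]
ft_force: [-0.1, -0.1, 1.1]
width: 0.6
```

Call:
{"method": "arm_command", "body": {
  "series": "-5 -5.5 0 0 0 0; -10 -11 0 0 0 0; -14 -15 0 0 0 0; -18 -19 0 0 0 0; -22 -23.5 0 0 0 0"
}}

```text
time: 9.45
tool_pos: [606.2, 25.2, -15.0]
tool_rot: [[-0.736, 0.677, 0.004], [0.677, 0.736, 0.002], [-0.002, 0.004, -1.0]]
ft_force: [0.3, 0.3, 0.8]
width: 0.4
```

```bash
cat > look.py <<'E'
from h import *
import sys
im=manip.get_image('side');o=manip.get_obs();p=o['tool_pos'];print(o['time'],p,o['ft_force'])
a=im[180:320,260:450].copy();a=cv2.resize(a,None,fx=4,fy=4,interpolation=cv2.INTER_CUBIC)
cv2.imwrite(f'pics/{sys.argv[1]}.png',np.clip(a.astype(float)*1.4,0,255).astype('uint8'))
for r in manip.trace('side','core_low')[:2]:
    print(round(r['p'],2),np.round(r['bbox'],1),ray('side',*r['bbox'][:2],7).round(1))
E
python3 look.py s12
```

```text
9.5 [605.59014995  24.28379814 -15.06747494] [ 0.30983997 -0.91703885  0.49346181]
0.68 [356.9 262.5  19.1  20.3] [583.1   4.7   7. ]
```

View pics/s12.png

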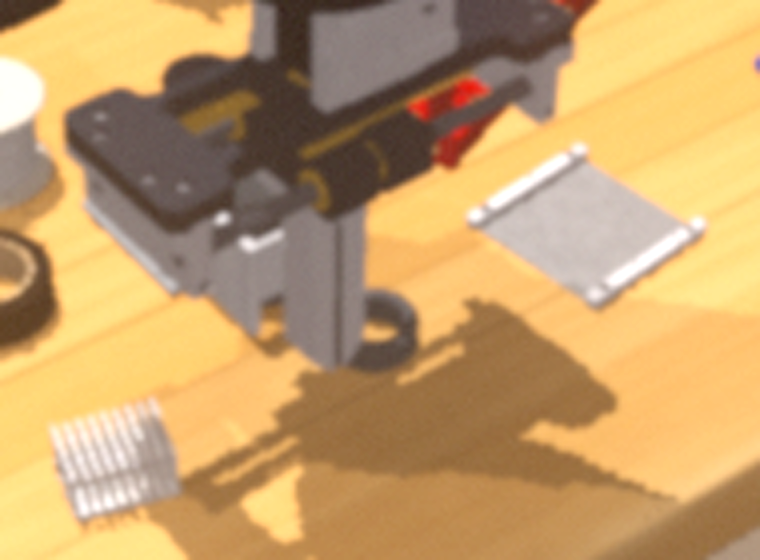

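Call:
{"method": "arm_command", "body": {
  "series": "-5 -5.4 0 0 0 0; -10 -10.7 0 0 0 0; -15 -16 0 0 0 0; -20 -21.4 0 0 0 0; -25 -27 0 0 0 0"
}}

```text
time: 10.05
tool_pos: [580.5, -2.8, -15.0]
tool_rot: [[-0.735, 0.678, 0.004], [0.678, 0.735, 0.001], [-0.002, 0.003, -1.0]]
ft_force: [-0.5, -0.1, 0.1]
width: 0.4
```

```bash
python3 look.py s13
```

```text
10.1 [579.7446002   -3.92615825 -15.08304614] [-0.09266542 -0.97228052 -0.06844143]
0.68 [373.7 253.8  20.4  19.1] [559.7 -19.5   7. ]
```

View pics/s13.png

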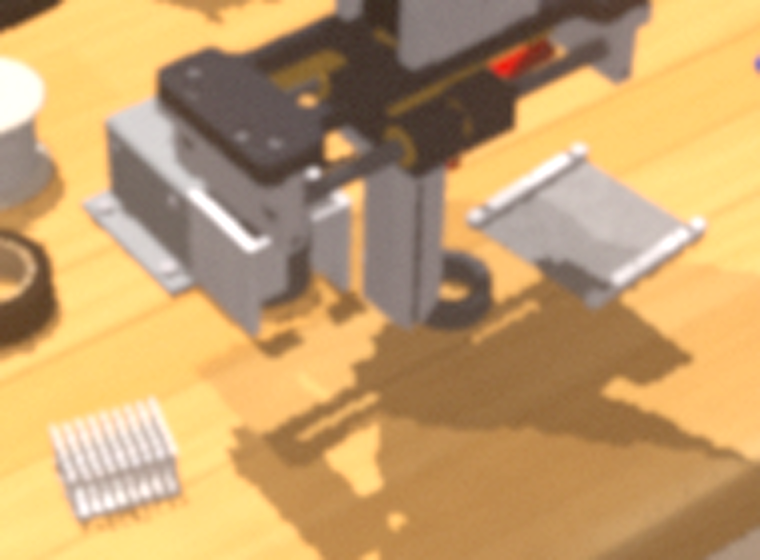

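Call:
{"method": "arm_command", "body": {
  "series": "-5 -5.4 0 0 0 0; -10 -10.7 0 0 0 0; -15 -16 0 0 0 0; -20 -21.4 0 0 0 0; -25 -27 0 0 0 0"
}}

```text
time: 10.65
tool_pos: [554.8, -30.9, -15.0]
tool_rot: [[-0.734, 0.679, 0.003], [0.679, 0.734, 0.001], [-0.002, 0.003, -1.0]]
ft_force: [0.5, 0.4, 0.7]
width: 0.6
```

```bash
python3 look.py s14
```

```text
10.7 [554.02037663 -32.00078769 -15.03599971] [ 1.50567743 -2.42659759  0.78604283]
0.52 [393.3 243.7  19.8  16.8] [531.4 -48.6   7. ]
```

View pics/s14.png

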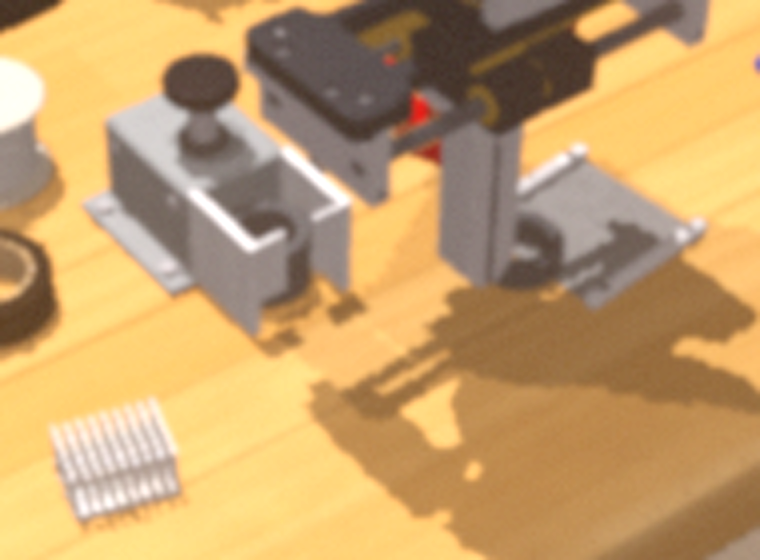

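```bash
python3 - <<'E'
from h import *
print(ray('side',523/4+259.6,248/4+179.6,7), ray('side',585/4+259.6,228/4+179.6,3), ((proj('side',(512.7,-75.2,7))-[259.6,179.6])*4))
E
```

```text
[536.63616834 -52.90634354   7.        ] [512.91808737 -74.03957922   3.        ] [586.47848945 218.92964333]
```

Call:
{"method": "arm_command", "body": {
  "series": "-6 -6 0 0 0 0; -12 -12 0 0 0 0; -17 -17 0 0 0 0; -20 -20 0 0 0 0; -22 -22 0 0 0 0"
}}

```text
time: 11.25
tool_pos: [532.2, -53.8, -14.9]
tool_rot: [[-0.733, 0.68, 0.003], [0.68, 0.733, 0.001], [-0.002, 0.003, -1.0]]
ft_force: [-0.2, 0.7, -0.3]
width: 0.4
```

Call:
{"method": "arm_command", "body": {
  "series": "3 3.3 0 0 0 0; 13 14 0 0 0 0; 20 22 20 0 0 0; 30 32 50 0 0 0; 40 45 90 0 0 0"
}}

```text
time: 11.75
tool_pos: [572.3, -7.4, 75.1]
tool_rot: [[-0.734, 0.68, 0.001], [0.68, 0.734, 0.0], [-0.0, 0.001, -1.0]]
ft_force: [0.3, 0.2, 1.2]
width: 0.7
```

```bash
python3 look.py s15
```

```text
11.8 [577.2175364   -4.8217767   82.07829565] [4.04282947 3.06597653 8.04237968]
0.53 [405.3 233.1  25.4  14.9] [514.4 -78.1   7. ]
```

View pics/s15.png

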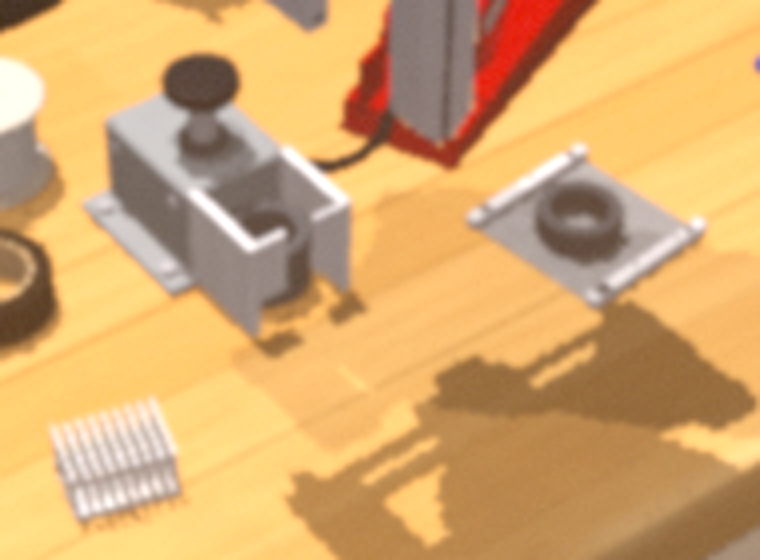

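Call:
{"method": "arm_command", "body": {
  "series": "-20 40 20 0 0 0; -30 80 40 0 0 0; -40 125 60 0 0 0; -40 165 60 0 0 0; -40 200 60 0 0 0"
}}

```text
time: 12.35
tool_pos: [536.4, 198.2, 140.1]
tool_rot: [[-0.737, 0.676, 0.011], [0.676, 0.737, 0.003], [-0.006, 0.01, -1.0]]
ft_force: [0.3, -0.2, -0.9]
width: 0.3
```

```bash
python3 - <<'E'
from h import *
im=manip.get_image('top')
a=im[140:370,260:450];cv2.imwrite('pics/top2.png',cv2.resize(a,None,fx=2.6,fy=2.6,interpolation=cv2.INTER_CUBIC))
for cam in('top','side'):
    if cam=='side':manip.get_image('side')
    for l,z in(('core_low',7),('guide',3),('heat_sink',11),('tape_roll',10),('solder_spool',21)):
        for r in manip.trace(cam,l)[:2]:print(cam,l,round(r['p'],2),ray(cam,*r['bbox'][:2],z).round(1))
print(manip.get_obs()['tool_pos'],manip.get_obs()['time'])
E
```

```text
top core_low 0.65 [515.3 -76.9   7. ]
top heat_sink 0.77 [670.1  89.4  11. ]
top tape_roll 0.6 [743.7   9.   10. ]
top solder_spool 0.88 [765.5 -71.3  21. ]
top solder_spool 0.55 [676.9 -55.   21. ]
side core_low 0.48 [513.2 -72.7   7. ]
side guide 0.76 [499.3 -66.    3. ]
side heat_sink 0.92 [669.9 100.2  11. ]
side tape_roll 0.72 [743.8   9.2  10. ]
side solder_spool 0.68 [766.6 -69.6  21. ]
[536.76035902 193.94483647 139.61773494] 12.95
```

View pics/top2.png

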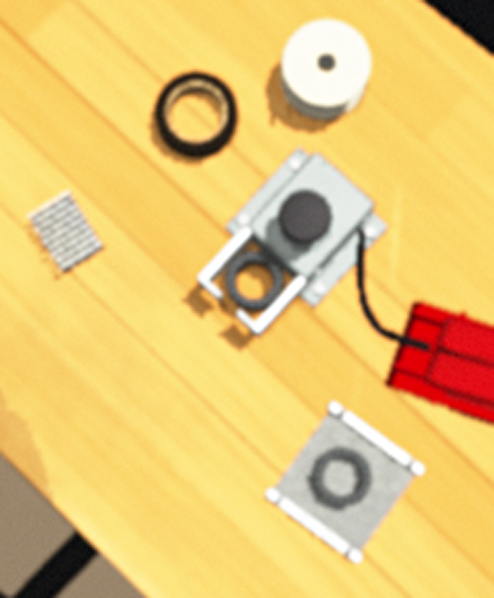

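The core lies within about 3 mm of the guide's centre. The plunger is up, two cores remain in the feeder, and the bystanders have not moved.

```bash
python3 -c "
from plant import manip
print(manip.finish_job())"
```

```text
the job is handed in; nothing more can be done
None
```

I pressed the plunger once, all the way to its stop, and one core came out. I let the plunger come back up, nudged the core about 122 mm into the guide with the shut fingertips, then backed off clear. I handed the job in at about 13 s; it reports no verdict.

**Last checks (both cameras):**
- **Core:** it lies flat at about (514, −75) mm. The guide's centre is about (513, −75) mm, so it is within about 3 mm of centre.
- **Feeder:** the plunger is up and the two remaining cores are in the magazine.
- **Bystanders:** the heat sink, tape roll and wire spool look unmoved in the pictures.

**What disagreed:**
- **Fingertip height:** with the gripper shut, the fingertips sat about 24.5 mm above the reported TCP. I saw this in the side picture and from where the plunger met its stop, and corrected for it.
- **Press speed:** because of that offset I felt for the stop, so the press went down in steps with short pauses rather than one steady stroke. The force peaked at about 27 N vertically at the stop.
- **Network readings:** the last side-camera reading of the guide, (499, −66) mm, was off, and the top camera did not report the guide at all. I used my own corner measurement instead. The two heat sink readings differed by about 11 mm in y (89 and 100 mm, against 94 mm at the start). It looked unmoved in the pictures, so I took this as detection noise.

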